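Hold the hand magnifier over the larger eyelet die

TASK

Draw the hand magnifier out of its slanted holder, turn it so that its lens lies level, and hold it centred about 10 cm above the top of the larger of the two steel eyelet dies, so that the die's face can be inspected through it. Finish while still holding it there, steady and touching nothing but the gripper; do not move the dies or the other things on the table.

Things in the scene. Friction and masses are not known exactly. Their poses are not given: they have to be found in the camera images.
- magnifier: hand magnifier, 0.16 kg, loose: wooden handle 130 mm long, 22 wide (y), 16 thick (x), a 6 mm neck, then a steel lens frame 76 across, 10 thick, with a clear lens. Origin: centre of the handle's foot; z along the handle to the lens; x is the lens's axis, vertical (up or down) when the lens is level. Starts in the holder, leaning 45 degrees, y level, x slanting down away from the robot
- lens_center (a point): centre of the magnifier's lens, on the handle's line 174 mm from the foot; axes as the magnifier's
- holder: grey slanted holder, fixed. A 36 mm wide square socket leans 45 degrees towards its +x (away from the robot within 0.4 rad). The handle stands 60 mm deep in it with 1 to 3 mm play and no latch, and draws straight out along its own line. Base plate 80 mm wide (y), x -65 to 85, 12 high. Origin: on the table under the socket, z up
- socket_floor (a point): middle of the socket's floor, where the handle's foot stands at the start: x -30, z 28 mm in the holder; axes as the holder's
- handle_mid (a point): point in the middle of the handle's thickness, 98 mm from the foot, a good place to grip. The handle is bare from 65 to 128 mm; only a 14 mm wide rest on a 14 mm post lies under it, as far as 95 mm. The magnifier balances about 85 mm from the foot; axes as the magnifier's
- die_large: the larger eyelet die: a round steel block standing loose on the table, 0.5 kg, 60 mm across at its foot flange and 48 mm above it, 40 mm high, with a ring groove in its top. Origin: centre of its underside, z up.
- die_top (a point): centre of the larger die's top face, 40 mm above the table; z up
- die_small: the smaller eyelet die, same shape: 34 mm across at its foot, 27 mm above it, 40 mm high, 0.2 kg, loose. Origin: centre of its underside. Not to be moved.
- thread_cone: bystander: white thread cone, 64 mm across, 100 mm high, standing upright on the table at the far side. Origin: centre of its underside. Not to be moved.
- mallet: bystander: hammer 260 mm long lying across the far side of the table; lower than 40 mm. Origin: under its middle, x along its length. Not to be moved.
- eyelet_tray: bystander: grey open tray 90 x 120 x 35 mm with brass eyelets, at the far left of the table. Origin: centre of its underside. Not to be moved.
Not all that is in view belongs to the job. What is shaped like the die_large but orange is not meant.

How it is judged:
On the way:
1. the magnifier is drawn right out of the socket, in the gripper (contact force between the fingers and magnifier above 1 N and contact force between magnifier and holder below 0.1 N and distance between magnifier and socket_floor above 0.065 m), for 0.1 s.
At the end, for the whole second after the job is handed in: the gripper holds the magnifier clear of the holder and of everything else; its lens centre is within 25 mm, seen from above, of the larger die's centre and 65 to 135 mm above that die's top; the lens is level within 12 degrees (0.21 rad), either face up; it is at rest (below 30 mm/s and 0.2 rad/s) (contact force between the fingers and magnifier above 1 N and contact force between magnifier and holder below 0.1 N and horizontal distance between lens_center and die_top below 0.025 m and z of lens_center in the frame of die_top between 0.065 and 0.135 m and angle between the x axis of magnifier and the z axis of holder, either way round below 0.21 rad and linear speed of magnifier below 0.03 m/s and angular speed of magnifier below 0.2 rad/s and contact force between magnifier and die_large below 0.1 N and contact force between magnifier and die_small below 0.1 N and contact force between magnifier and thread_cone below 0.1 N and contact force between magnifier and mallet below 0.1 N and contact force between magnifier and eyelet_tray below 0.1 N); the arm keeps its last pose, push and grip.
It fails at once if a die is moved by more than 10 mm (distance of die_large from where it was at the start of the episode above 0.01 m).
It fails at once if a die is moved by more than 10 mm (distance of die_small from where it was at the start of the episode above 0.01 m).
It fails at once if a bystander is moved by more than 15 mm (distance of thread_cone from where it was at the start of the episode above 0.015 m).
It fails at once if a bystander is moved by more than 15 mm (distance of mallet from where it was at the start of the episode above 0.015 m).
It fails at once if a bystander is moved by more than 15 mm (distance of eyelet_tray from where it was at the start of the episode above 0.015 m).
It also fails if it takes over 35 s, if anything falls off the work surface, if the arm or the gripper's body presses on something with over 40 N, if the wrist force passes 120 N, or if a joint passes its speed limit or range.

ROBOT

A 6-joint arm with a two-finger parallel gripper is mounted at the origin on the work surface. World frame = base frame: x ahead of the robot, y to its left, z up, the work surface at z = 0. Lengths are in m, angles in rad, forces in N, time in s.
With the tool pointing down it reaches from about 0.3 to 0.775 m from the base axis. Payload 14.6 kg.
Tool frame: the origin (TCP) lies on the centre line of the jaws, within the pads' length; the fingertips stand 11 mm ahead of it and the grasp point (between the pads) lies 8 mm behind it; y points along the fingers, x is the direction in which the jaws open and shut, and the axes are right-handed (so a half turn about y gives the same grasp; the last joint's range is limited). The gripper opens to 94 mm and grips with 3 to 60 N. Pads are 16 mm wide; open, the fingers measure 119 mm over their backs; the gripper's body (75 mm by 177 mm) begins 78 mm behind the grasp point.
Start: joints at [1.146, 0.3, 1.521, -0, 1.321, -0.067], TCP at [0.193, 0.515, 0.216] pointing down, gripper open.
Joint ranges: [-3.03, 3.03], [-0.79, 2.21], [0.23, 2.52], [-1.04, 4.18], [0, 3.07], [-2.55, 2.55]. Speed limits (rad/s): [2.22, 2.22, 2.57, 3.14, 3.14, 3.14].

INTERFACE

Orientations are given as [roll, pitch, yaw] about the fixed x, y, z axes, in that order (R = Rz(yaw) Ry(pitch) Rx(roll)).
In Python, from station import ctrl, imaging gives the robot as it stands. The module is installed in compiled form; this text tells all that it offers.
- The arm moves only by the tool apply_moves, never from a script. Its argument "deltas" is a list of rows, each an object with "dp": the shift along the tool's x, y, z in m, a list of three; "roll": the turn about the tool's y in rad; "grip": the closure, from -1 (fully open) to 1 (shut). In form: [{"dp": [tx, ty, tz], "roll": roll, "grip": grip}, ...]. A call has 1 to 10 rows; each row shifts and turns the commanded pose from where the row before left it, along the tool's axes as they then stand; what a row does not reach is not made up. A row lasts 1/8 s, in which the tool goes at most 62.5 mm and 10.7 degrees, less where a joint would pass 70% of its speed; a pose out of reach is approached as far as the arm can. A call with a gripper value outside its range is refused whole. The fingers move at their own pace and stop on an object; "newtons" is the grip in N (left out, the last holds). Time passes only in rows, so rows that do not move let the fingers close. It gives the time, the measured TCP pose, the force and the opening at its end, in the units of the state.
- ctrl.get_obs(): the state, without advancing time (a new reading comes with each control period).
- imaging.camera(name): name is "scene" or "top"; returns the picture (420x560x3 uint8, blue, green, red); there is no depth.
- imaging.camera_info(name): a dict with "K" (3x3 intrinsics, pixels), "D" ([k1, k2, p1, p2, k3] as OpenCV has them; the pictures are not rectified), "world_from_camera" (4x4, takes a point from camera to world coordinates). Camera axes: x right, y down, z forward; pixel columns grow to the right and rows downward; lengths in m; the calibration is good to about 2 mm. A picture is of the moment at which its call begins. camera_info takes no time and is no camera call.
- ctrl.hand_in(): hands the job in, once; it reports no verdict.
The state is a dict: "time_s": time; "qpos": joint angles; "joint_vel": joint speeds; "tau": joint torques, N m; "ee_pos": TCP position; "eef_rot": TCP orientation; "force": force on the tool from outside, world axes, zero at the start; "moment": the same for the moment, N m; "grip_width": finger opening in m.
Only numpy, scipy, OpenCV 4.12 (cv2) and the standard library are available. Lean on these libraries where they do the work, as an engineer would, in place of code of your own. Each camera call takes 0.05 s, during which the arm holds its last target. There are 200 camera calls.

## Working session

There is one attempt and no reset: what is moved stays moved. The work goes in short steps, Python scripts to look and compute and a tool call to move; the robot and the scene stay as the last step left them, time stands still between calls to the robot, and variables do not carry over. Pictures are saved under pics/ and viewed, about 8 in all and at most 12, crops included, and the job is handed in when it is done.

Besides the shell and the picture viewer there is one more tool, called in YAML: its name, and indented under it one key for each argument. apply_moves: Moves the arm, as the interface text tells. Its arguments: {"type":"object","properties":{"deltas":{"type":"array"},"newtons":{"type":"number"}},"required":["deltas"]}

```bash
mkdir -p pics; python3 - <<'E'
from station import ctrl, imaging
import cv2, numpy as np
np.set_printoptions(precision=4,suppress=True)
for n in("scene","top"):
    cv2.imwrite(f"pics/{n}0.png",imaging.camera(n)); i=imaging.camera_info(n)
    print(n,np.array(i["K"]),np.array(i["D"]),np.array(i["world_from_camera"]))
o=ctrl.get_obs();print(o)
E
```

```text
scene [[389.5656   0.     285.0439]
 [  0.     389.5656 201.6649]
 [  0.       0.       1.    ]] [0.0389 0.     0.     0.     0.    ] [[ 0.7804  0.3709 -0.5033  0.9883]
 [ 0.625  -0.4851  0.6116 -0.4601]
 [-0.0173 -0.7919 -0.6104  0.6328]
 [ 0.      0.      0.      1.    ]]
top [[426.3081   0.     279.3788]
 [  0.     426.3081 208.6746]
 [  0.       0.       1.    ]] [-0.1235  0.      0.      0.      0.    ] [[ 0.0006 -0.992   0.1261  0.4892]
 [-0.9995  0.0036  0.0326  0.0285]
 [-0.0328 -0.1261 -0.9915  1.0343]
 [ 0.      0.      0.      1.    ]]
{'time_s': 0.1, 'qpos': array([ 1.1464,  0.3004,  1.5215,  0.    ,  1.3207, -0.0666]), 'joint_vel': array([-0.0009, -0.0014, -0.0007, -0.0004, -0.0001, -0.0006]), 'tau': array([  0.0032, -53.2635, -35.3289,   0.071 ,   0.0234,  -0.    ]), 'ee_pos': array([0.1925, 0.515 , 0.2159]), 'eef_rot': array([-1.5707,  0.0011,  1.213 ]), 'force': array([0.2706, 0.1667, 0.5104]), 'moment': array([-0.0464,  0.0082,  0.0209]), 'grip_width': 0.0939275472874687}
```

View pics/scene0.png

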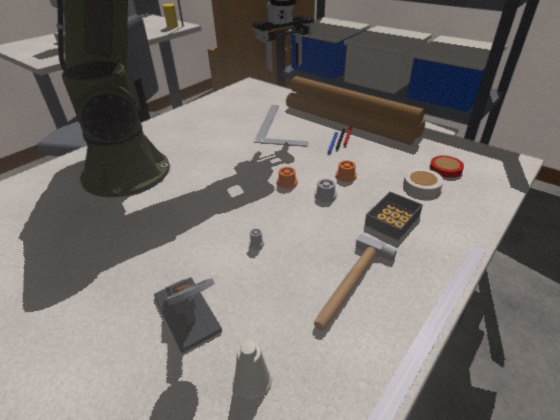

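View pics/top0.png

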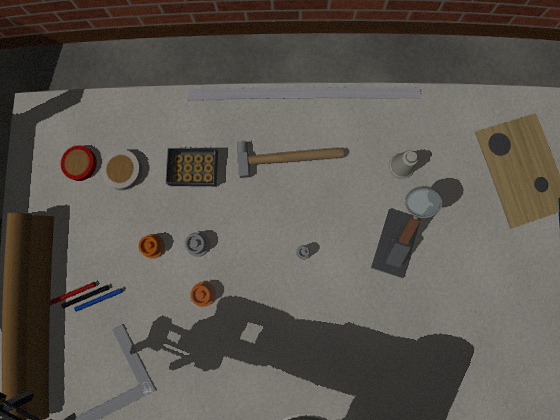

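The scene picture shows the holder at about (190,310), the small die at (256,240), the large die at (326,190) and the orange decoys at (287,177) and (346,171). In the top picture the holder is at about (397,243), the lens at (423,202), the large die at (196,243) and the small die at (304,252). Next I'll enlarge the parts that matter.

```bash
python3 - <<'E'
import cv2, numpy as np
def crop(f,x,y,w,h,s):
    c=cv2.imread(f)[y:y+h,x:x+w]; c=cv2.convertScaleAbs(c,alpha=1.5,beta=10)
    c=cv2.resize(c,None,fx=s,fy=s,interpolation=cv2.INTER_CUBIC)
    for i in range(0,w,10):
        cv2.line(c,(i*s,0),(i*s,5),(0,255,0),1); cv2.putText(c,str(x+i),(i*s,16),0,.35,(0,0,255),1)
    for i in range(10,h,10):
        cv2.line(c,(0,i*s),(5,i*s),(0,255,0),1); cv2.putText(c,str(y+i),(6,i*s+4),0,.35,(0,0,255),1)
    return c
im=np.zeros((600,800,3),np.uint8)
a=crop("pics/top0.png",367,180,80,100,6); im[:600,:480]=a[:600]
b=crop("pics/scene0.png",150,270,80,80,4); im[:320,480:800]=b
c=crop("pics/top0.png",175,225,40,40,7); im[320:600,480:760]=c
cv2.imwrite("pics/z1.png",im)
E
```

```text
(no output)
```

View pics/z1.png

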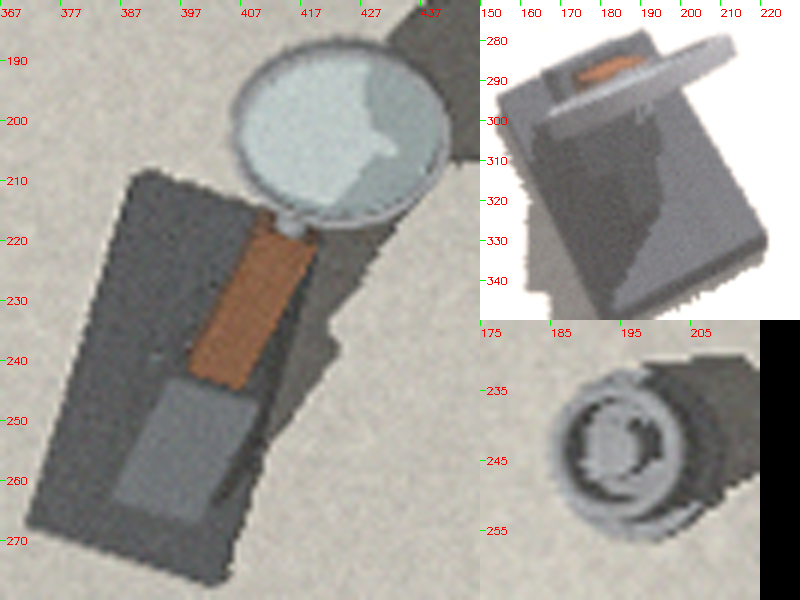

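The enlarged top view gives these base plate corners: far-left (390.3,208.3), near-left (371.5,267.5) and near-right (403.2,277.2). The lens centre is at (423.8,202.2), the neck at (415.7,218), and the large die's top at (195.3,243.8). I'll fit the poses to these and check them in the scene view.

```bash
cat > h.py <<'E'
from station import ctrl, imaging
import cv2, numpy as np
from scipy.spatial.transform import Rotation as R
np.set_printoptions(precision=4,suppress=True)
def proj(n,P):
    i=imaging.camera_info(n); T=np.linalg.inv(np.array(i["world_from_camera"]))
    return cv2.projectPoints(np.atleast_2d(P).astype(float),cv2.Rodrigues(T[:3,:3])[0],T[:3,3],np.array(i["K"]),np.array(i["D"]))[0][:,0]
def ray(n,uv,z):
    i=imaging.camera_info(n); T=np.array(i["world_from_camera"])
    d=T[:3,:3]@np.append(cv2.undistortPoints(np.array([[uv]],float),np.array(i["K"]),np.array(i["D"]))[0,0],1)
    return T[:3,3]+d*(z-T[2,3])/d[2]
def H(x,y,psi,p): return R.from_euler('z',psi).apply(np.atleast_2d(p))+[x,y,0]
E
python3 - <<'E'
from h import *
from scipy.optimize import least_squares
m=np.array([[.085,.04,.012],[-.065,.04,.012],[-.065,-.04,.012],[.093,0,.151]])
uv=np.array([[390.3,208.3],[371.5,267.5],[403.2,277.2],[423.8,202.2]])
s=least_squares(lambda q:(proj("top",H(*q,m))-uv).ravel(),[.45,-.25,-.3]);print(s.x,s.fun)
print("scene check",proj("scene",H(*s.x,m)))
print("grip pts",H(*s.x,[[-.03+d*.7071,0,.028+d*.7071] for d in(.085,.098,.174)]))
D=ray("top",[195.3,243.8],.04);print("die",D,proj("scene",D),"small",ray("top",[303.5,251],.04))
print("orange",ray("top",[151,245],.04),ray("top",[202,294],.04),"cone top",ray("top",[410,157],.1))
E
```

```text
[ 0.5266 -0.2162 -0.3285] [-0.2263 -0.2803  0.0384 -0.2332  0.1089  0.6973  0.0713 -0.172 ]
scene check [[220.9878 327.6428]
 [190.5826 275.7255]
 [152.7218 292.5994]
 [189.5495 290.5083]]
grip pts [[ 0.5551 -0.2259  0.0881]
 [ 0.5638 -0.2289  0.0973]
 [ 0.6146 -0.2462  0.151 ]]
die [0.533  0.2594 0.04  ] [[324.5879 183.356 ]] small [0.5164 0.0051 0.04  ]
orange [0.5297 0.3669 0.04  ] [0.4161 0.2414 0.04  ] cone top [ 0.7244 -0.2352  0.1   ]
```

apply_moves:
  deltas:
    - {"dp": [-0.033,-0.002,-0.033],"roll": -0.03,"grip": -1}
    - {"dp": [-0.033,-0.002,-0.033],"roll": 0,"grip": -1}
    - {"dp": [-0.033,-0.002,-0.033],"roll": 0,"grip": -1}
    - {"dp": [-0.033,-0.002,-0.033],"roll": 0,"grip": -1}
    - {"dp": [-0.033,-0.002,-0.033],"roll": 0,"grip": -1}
    - {"dp": [-0.033,-0.002,-0.033],"roll": 0,"grip": -1}
    - {"dp": [-0.033,-0.002,-0.033],"roll": 0,"grip": -1}
    - {"dp": [-0.033,-0.002,-0.033],"roll": 0,"grip": -1}
    - {"dp": [-0.033,-0.002,-0.033],"roll": 0,"grip": -1}
    - {"dp": [-0.033,-0.002,-0.033],"roll": 0,"grip": -1}

```text
time_s: 1.35
ee_pos: [0.3979, 0.0944, 0.2365]
eef_rot: [-1.571, -0.0, 1.243]
force: [0.6, -0.1, 0.2]
grip_width: 0.0939
```

apply_moves:
  deltas:
    - {"dp": [-0.033,0,-0.033],"roll": 0,"grip": -1}
    - {"dp": [-0.033,0,-0.033],"roll": 0,"grip": -1}
    - {"dp": [-0.033,0,-0.033],"roll": 0,"grip": -1}
    - {"dp": [-0.033,0,-0.033],"roll": 0,"grip": -1}
    - {"dp": [-0.033,0,-0.033],"roll": 0,"grip": -1}
    - {"dp": [-0.033,0,-0.033],"roll": 0,"grip": -1}
    - {"dp": [-0.033,0,-0.033],"roll": 0,"grip": -1}
    - {"dp": [0,0,0],"roll": 0,"grip": -1}
    - {"dp": [0,0,0],"roll": 0,"grip": -1}

```text
time_s: 2.48
ee_pos: [0.5416, -0.1967, 0.236]
eef_rot: [-1.57, -0.0, 1.243]
force: [1.1, -0.3, -0.0]
grip_width: 0.094
```

apply_moves:
  deltas:
    - {"dp": [-0.012,0,-0.016],"roll": 0,"grip": -1}
    - {"dp": [-0.0115,0,-0.0155],"roll": 0,"grip": -1}
    - {"dp": [0,0.03,0],"roll": 0,"grip": -1}
    - {"dp": [0,0.03,0],"roll": 0,"grip": -1}
    - {"dp": [0,0,0],"roll": 0,"grip": -1}
    - {"dp": [0,0,0],"roll": 0,"grip": -1}

```text
time_s: 3.22
ee_pos: [0.5645, -0.2291, 0.1781]
eef_rot: [-1.573, 0.0, 1.244]
force: [0.4, 0.3, 1.5]
grip_width: 0.0936
```

```bash
python3 - <<'E'
from h import *
for n,(x,y) in dict(scene=(120,220),top=(340,150)).items():
    c=imaging.camera(n)[y:y+130,x:x+130]; cv2.imwrite(f"pics/{n}1.png",c)
c=np.hstack([cv2.resize(cv2.imread(f"pics/{n}1.png"),None,fx=3,fy=3,interpolation=2) for n in("scene","top")])
cv2.imwrite("pics/a1.png",cv2.convertScaleAbs(c,alpha=1.6)); print(ctrl.get_obs()["ee_pos"],ctrl.get_obs()["qpos"])
E
```

```text
[ 0.5646 -0.2295  0.1782] [-0.4462  0.4619  1.3893 -0.      1.288  -1.6896]
```

View pics/a1.png

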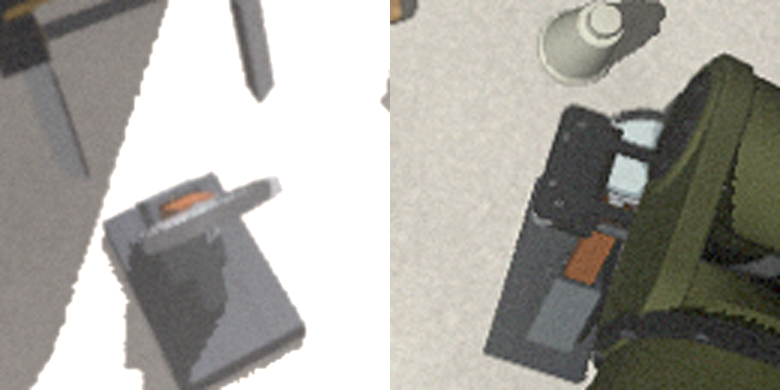

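The crops show the open fingers on either side of the handle (scene, about (75,150) and (255,80) in the crop) and nothing in the way. I'll go down and close on it.

apply_moves:
  deltas:
    - {"dp": [0,0.03,0],"roll": 0,"grip": -1}
    - {"dp": [0,0.03,0],"roll": 0,"grip": -1}
    - {"dp": [0,0.022,0],"roll": 0,"grip": -1}
    - {"dp": [0,0,0],"roll": 0,"grip": -1}
    - {"dp": [0,0,0],"roll": 0,"grip": 0}
    - {"dp": [0,0,0],"roll": 0,"grip": 1}
    - {"dp": [0,0,0],"roll": 0,"grip": 1}
    - {"dp": [0,0,0],"roll": 0,"grip": 1}
    - {"dp": [0,0,0],"roll": 0,"grip": 1}
    - {"dp": [0,0,0],"roll": 0,"grip": 1}
  newtons: 20

```text
time_s: 4.58
ee_pos: [0.5641, -0.2296, 0.0945]
eef_rot: [-1.571, 0.0, 1.243]
force: [0.4, -0.1, -0.1]
grip_width: 0.0374
```

apply_moves:
  deltas:
    - {"dp": [0,0,0],"roll": 0,"grip": 1}
    - {"dp": [0,0,0],"roll": 0,"grip": 1}
    - {"dp": [0,0,0],"roll": 0,"grip": 1}
    - {"dp": [0,0,0],"roll": 0,"grip": 1}
    - {"dp": [0,0,0],"roll": 0,"grip": 1}

```text
time_s: 5.2
ee_pos: [0.5641, -0.2296, 0.0944]
eef_rot: [-1.571, 0.0, 1.243]
force: [0.1, -0.6, -0.7]
grip_width: 0.022
```

apply_moves:
  deltas:
    - {"dp": [0,-0.006,-0.006],"roll": 0,"grip": 1}
    - {"dp": [0,-0.008,-0.008],"roll": 0,"grip": 1}
    - {"dp": [0,-0.008,-0.008],"roll": 0,"grip": 1}
    - {"dp": [0,0,0],"roll": 0,"grip": 1}
  newtons: 35

```text
time_s: 5.7
ee_pos: [0.5857, -0.237, 0.1173]
eef_rot: [-1.572, 0.0, 1.243]
force: [-0.6, -0.4, -0.6]
grip_width: 0.0217
```

apply_moves:
  deltas:
    - {"dp": [0,-0.009,-0.009],"roll": 0,"grip": 1}
    - {"dp": [0,-0.009,-0.009],"roll": 0,"grip": 1}
    - {"dp": [0,-0.009,-0.009],"roll": 0,"grip": 1}
    - {"dp": [0,-0.009,-0.009],"roll": 0,"grip": 1}
    - {"dp": [0,-0.012,0],"roll": 0,"grip": 1}
    - {"dp": [0,-0.025,0],"roll": 0,"grip": 1}
    - {"dp": [0,-0.025,0],"roll": 0,"grip": 1}
    - {"dp": [0,0,0],"roll": 0,"grip": 1}
    - {"dp": [0,0,0],"roll": 0,"grip": 1}

```text
time_s: 6.82
ee_pos: [0.6186, -0.2481, 0.2133]
eef_rot: [-1.569, -0.0, 1.243]
force: [-0.1, -0.6, -1.9]
grip_width: 0.0219
```

```bash
python3 - <<'E'
from h import *
c=imaging.camera("scene"); cv2.imwrite("pics/s2.png",c)
c=cv2.resize(c[110:360,100:330],None,fx=2.4,fy=2.4,interpolation=2)
cv2.imwrite("pics/s2z.png",cv2.convertScaleAbs(c,alpha=1.4)); print(ctrl.get_obs()["ee_pos"],ctrl.get_obs()["force"])
E
```

```text
[ 0.6185 -0.2481  0.213 ] [-0.5223 -0.6188 -1.7277]
```

View pics/s2z.png

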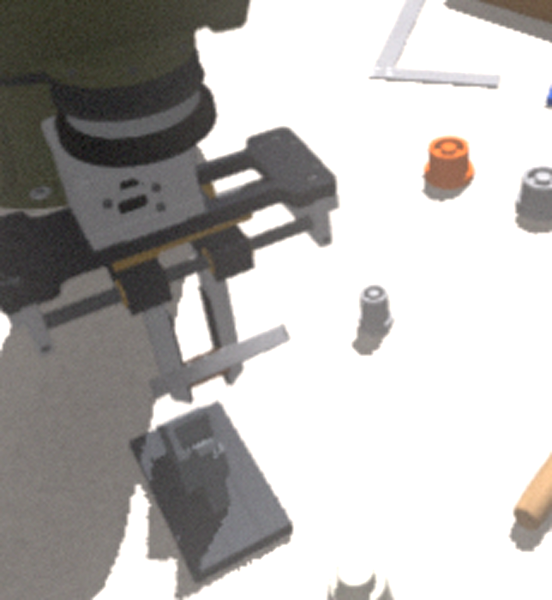

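The picture shows the magnifier right out of the socket, still at 45° and between the fingers, with the lens bar at about (220,360) in the crop. The tool always points down, so I'll level the magnifier by lowering its foot onto clear table so that it turns between the pads. First I'll carry it to the space between the dies.

apply_moves:
  deltas:
    - {"dp": [0.015,0,0.012],"roll": 0,"grip": 1}
    - {"dp": [0.03,0,0.025],"roll": 0,"grip": 1}
    - {"dp": [0.033,0,0.027],"roll": 0,"grip": 1}
    - {"dp": [0.038,0,0.031],"roll": 0,"grip": 1}
    - {"dp": [0.038,0,0.031],"roll": 0,"grip": 1}
    - {"dp": [0.038,0,0.031],"roll": 0,"grip": 1}
    - {"dp": [0.038,0,0.031],"roll": 0,"grip": 1}
    - {"dp": [0.033,0,0.027],"roll": 0,"grip": 1}
    - {"dp": [0.025,0,0.022],"roll": 0,"grip": 1}
    - {"dp": [0.015,0,0.013],"roll": 0,"grip": 1}

```text
time_s: 8.12
ee_pos: [0.4788, 0.1204, 0.2136]
eef_rot: [-1.57, 0.001, 1.244]
force: [0.3, 0.0, -1.0]
grip_width: 0.0211
```

apply_moves:
  deltas:
    - {"dp": [0,0.03,0],"roll": 0,"grip": 1}
    - {"dp": [0,0.04,0],"roll": 0,"grip": 1}
    - {"dp": [0,0.03,0],"roll": 0,"grip": 1}
    - {"dp": [0,0.02,0],"roll": 0,"grip": 1}
    - {"dp": [0,0,0],"roll": 0,"grip": 1}
    - {"dp": [0,0,0],"roll": 0,"grip": 1}

```text
time_s: 8.88
ee_pos: [0.4801, 0.1191, 0.095]
eef_rot: [-1.571, -0.0, 1.243]
force: [0.9, 0.5, -0.7]
grip_width: 0.022
```

```bash
python3 - <<'E'
from h import *
c=imaging.camera("scene"); cv2.imwrite("pics/s3.png",c)
c=cv2.resize(c[60:300,140:400],None,fx=2.4,fy=2.4,interpolation=2)
cv2.imwrite("pics/s3z.png",cv2.convertScaleAbs(c,alpha=1.3)); print(ctrl.get_obs()["ee_pos"],ctrl.get_obs()["force"])
E
```

```text
[0.4802 0.1192 0.0952] [-0.061  -0.5351 -1.2325]
```

View pics/s3z.png

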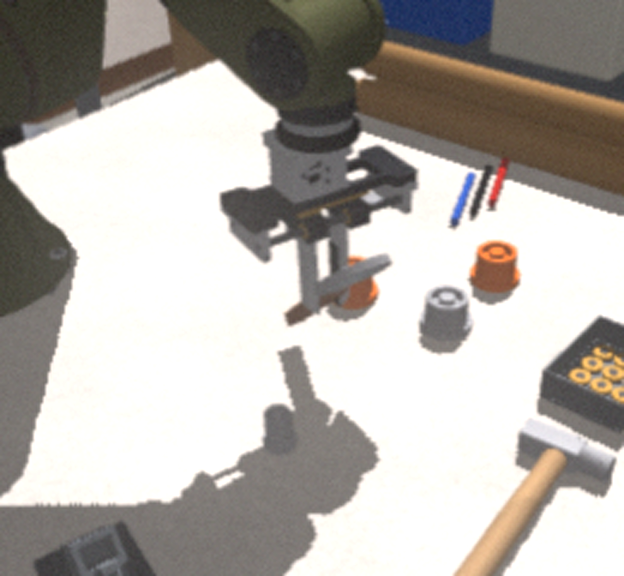

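The magnifier is held with its foot low at about (295,315) in the crop and its lens up at (355,270). It's over clear table, away from the dies. Now I'll lower it along an arc about the foot.

apply_moves:
  deltas:
    - {"dp": [0,0.012,0],"roll": 0,"grip": 1}
    - {"dp": [0,0.01,0],"roll": 0,"grip": 1}
    - {"dp": [0,0.0065,-0.0055],"roll": 0,"grip": 1}
    - {"dp": [0,0.0065,-0.0055],"roll": 0,"grip": 1}
    - {"dp": [0,0.0075,-0.0043],"roll": 0,"grip": 1}
    - {"dp": [0,0.0075,-0.0043],"roll": 0,"grip": 1}
    - {"dp": [0,0,0],"roll": 0,"grip": 1}
  newtons: 25

```text
time_s: 9.8
ee_pos: [0.4983, 0.1127, 0.0437]
eef_rot: [-1.57, 0.001, 1.243]
force: [1.1, 0.5, -1.7]
grip_width: 0.0215
```

```bash
python3 - <<'E'
from h import *
c=imaging.camera("scene"); cv2.imwrite("pics/s4.png",c)
c=cv2.resize(c[130:250,200:340],None,fx=5,fy=5,interpolation=2)
cv2.imwrite("pics/s4z.png",cv2.convertScaleAbs(c,alpha=1.3)); o=ctrl.get_obs();print(o["ee_pos"],o["force"],o["moment"])
E
```

```text
[0.4981 0.1127 0.0439] [-0.4206 -0.0828 -2.589 ] [-0.0485 -0.0195 -0.057 ]
```

View pics/s4z.png

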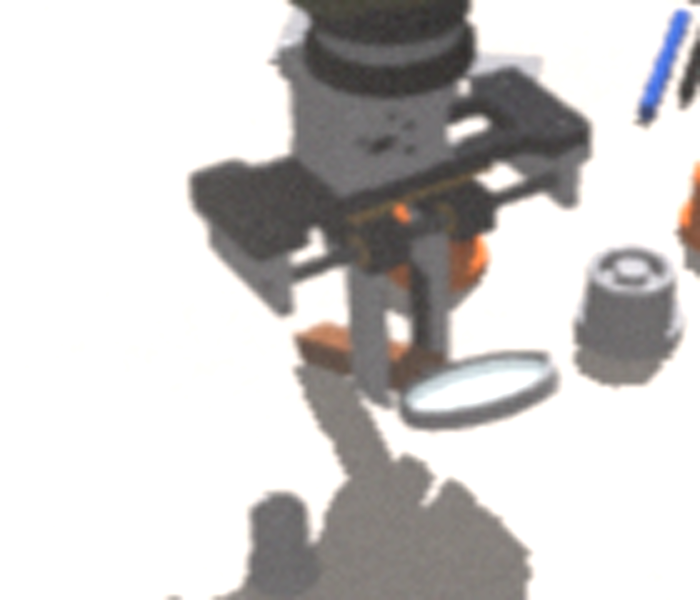

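The foot at (263,198) and the lens centre at (296,208), in scene pixels, show that it has turned. I'll work out the tilt from these.

```bash
cat >> h.py <<'E'
def fit(uvfoot,uvlens,d=.098,yaw=None):
    """tilt of the handle about the grip point, from foot and lens-centre pixels in the scene view"""
    from scipy.optimize import least_squares
    o=ctrl.get_obs(); g=o["ee_pos"]+[0,0,.003]; y=o["eef_rot"][2]
    f=np.array([np.sin(y),-np.cos(y),0])
    pts=lambda q:np.array([g+[0,0,q[2]]+s*(f*np.cos(q[0])+[0,0,np.sin(q[0])]) for s in(-q[1],.174-q[1])])
    s=least_squares(lambda q:np.append((proj("scene",pts(q))-[uvfoot,uvlens]).ravel(),[(q[1]-d)/.003,q[2]/.003]),[.3,d,0])
    print("tilt deg",np.degrees(s.x[0]),"d",s.x[1],"dz",s.x[2],"res",s.fun); print("foot,lens",pts(s.x)); return pts(s.x)
E
python3 -c "
from h import *
fit([263,198],[296,208])
for t in (0,10,20,30,45):
    g=np.array([.498,.1127,.047]);a=np.radians(t);f=np.array([.946*np.cos(a),-.323*np.cos(a),np.sin(a)]);print(t,proj('scene',[g-.098*f,g+.076*f]).ravel())"
```

```text
tilt deg 24.2035710244662 d 0.09565515439821341 dz 0.000583077611221093 res [-0.7566  0.1458 -0.6829  0.1065 -0.7816  0.1944]
foot,lens [[0.4155 0.1408 0.0083]
 [0.5657 0.0897 0.0796]]
0 [259.4262 184.289  296.3555 220.1181]
10 [260.0745 189.8313 296.0782 215.4694]
20 [261.2447 195.6641 295.2444 210.3611]
30 [262.8989 201.6461 293.8748 204.9729]
45 [266.1895 210.5967 290.9197 196.7998]
```

The tilt is 24°, exactly as planned. I'll continue the arc, stopping with the fingertips about 1 mm above the table.

apply_moves:
  deltas:
    - {"dp": [0,0.008,-0.003],"roll": 0,"grip": 1}
    - {"dp": [0,0.008,-0.003],"roll": 0,"grip": 1}
    - {"dp": [0,0.008,-0.002],"roll": 0,"grip": 1}
    - {"dp": [0,0.008,-0.001],"roll": 0,"grip": 1}
    - {"dp": [0,0,0],"roll": 0,"grip": 1}

```text
time_s: 10.48
ee_pos: [0.5067, 0.1098, 0.0117]
eef_rot: [-1.57, 0.0, 1.243]
force: [-0.2, -0.5, -0.7]
grip_width: 0.0219
```

apply_moves:
  deltas:
    - {"dp": [0,0,0],"roll": 0,"grip": 1}
    - {"dp": [0,0,0],"roll": 0,"grip": 1}
    - {"dp": [0,-0.01,0],"roll": 0,"grip": 1}
    - {"dp": [0,-0.025,0],"roll": 0,"grip": 1}
    - {"dp": [0,-0.035,0],"roll": 0,"grip": 1}
    - {"dp": [0,-0.035,0],"roll": 0,"grip": 1}
    - {"dp": [0,-0.025,0],"roll": 0,"grip": 1}
    - {"dp": [0,-0.01,0],"roll": 0,"grip": 1}
    - {"dp": [0,0,0],"roll": 0,"grip": 1}
  newtons: 50

```text
time_s: 11.6
ee_pos: [0.507, 0.1099, 0.1527]
eef_rot: [-1.571, -0.0, 1.243]
force: [0.3, -0.0, -2.0]
grip_width: 0.0217
```

apply_moves:
  deltas:
    - {"dp": [0.01,0,0.007],"roll": 0,"grip": 1}
    - {"dp": [0.025,0,0.017],"roll": 0,"grip": 1}
    - {"dp": [0.03,0,0.02],"roll": 0,"grip": 1}
    - {"dp": [0.03,0,0.02],"roll": 0,"grip": 1}
    - {"dp": [0.03,0.005,0.02],"roll": 0,"grip": 1}
    - {"dp": [0.016,0.005,0.0116],"roll": 0,"grip": 1}
    - {"dp": [0.008,0.005,0.006],"roll": 0,"grip": 1}
    - {"dp": [0,0.005,0],"roll": 0,"grip": 1}
    - {"dp": [0,0,0],"roll": 0,"grip": 1}
    - {"dp": [0,0,0],"roll": 0,"grip": 1}

```text
time_s: 12.85
ee_pos: [0.4591, 0.283, 0.1326]
eef_rot: [-1.571, -0.0, 1.242]
force: [-0.2, 0.6, -0.5]
grip_width: 0.0217
```

```bash
python3 - <<'E'
from h import *
c=imaging.camera("scene"); cv2.imwrite("pics/s5.png",c); t=imaging.camera("top"); cv2.imwrite("pics/t5.png",t)
c=cv2.resize(c[80:220,240:380],None,fx=4,fy=4,interpolation=2)
t=cv2.resize(t[190:330,140:200+20],None,fx=4,fy=4,interpolation=2) if 0 else cv2.resize(t[180:320,150:210],None,fx=4,fy=4,interpolation=2)
cv2.imwrite("pics/s5z.png",cv2.convertScaleAbs(np.hstack([c,t]),alpha=1.3)); o=ctrl.get_obs();print(o["ee_pos"],o["force"],proj("scene",[.533,.259,.04]))
E
```

```text
[0.4591 0.2833 0.1327] [-0.3202 -0.1117 -1.809 ] [[324.4911 183.4312]]
```

View pics/s5z.png

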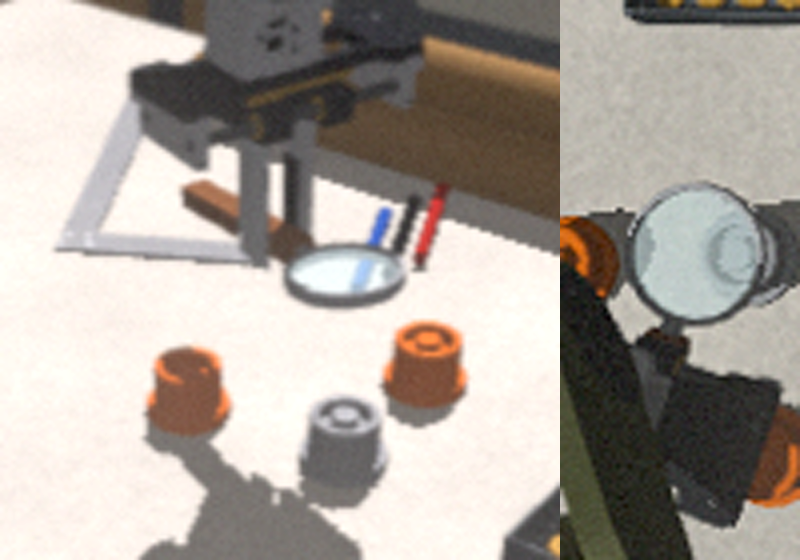

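The lens is centred at (326.3,148.5) in the scene view and (184.5,243) in the top view; the foot is at (289,130). The dies haven't moved.

```bash
python3 - <<'E'
from h import *
from scipy.optimize import least_squares
fit([289.3,130],[326.3,148.5])
s=least_squares(lambda p:np.append(proj("top",p)-[184.5,243],proj("scene",p)-[326.3,148.5]).ravel(),[.53,.26,.14]);print("stereo lens",s.x,s.fun)
E
```

```text
tilt deg 7.527133495567608 d 0.09581434736912962 dz -0.00015165229300399827 res [-0.929   0.016  -0.2412 -0.0641 -0.7286 -0.0506]
foot,lens [[0.3692 0.3139 0.123 ]
 [0.5324 0.2583 0.1458]]
stereo lens [0.5309 0.2592 0.1443] [-0.3214 -0.3978 -0.587   0.1026]
```

apply_moves:
  deltas:
    - {"dp": [0,0,0],"roll": 0,"grip": 1}
    - {"dp": [0,0,0],"roll": 0,"grip": 1}
    - {"dp": [0,0,0],"roll": 0,"grip": 1}
    - {"dp": [0,0,0],"roll": 0,"grip": 1}
    - {"dp": [0,0,0],"roll": 0,"grip": 1}
    - {"dp": [0,0,0],"roll": 0,"grip": 1}
    - {"dp": [0,0,0],"roll": 0,"grip": 1}
    - {"dp": [0,0,0],"roll": 0,"grip": 1}

```text
time_s: 13.95
ee_pos: [0.4588, 0.2837, 0.1325]
eef_rot: [-1.571, 0.0, 1.243]
force: [0.9, 0.4, -1.3]
grip_width: 0.0216
```

```bash
python3 - <<'E'
from h import *
a=cv2.imread("pics/s5.png")[120:165,280:345].astype(np.float32); b=imaging.camera("scene")[120:165,280:345].astype(np.float32)
print("drift px",cv2.phaseCorrelate(cv2.cvtColor(a,6),cv2.cvtColor(b,6)))
c=np.array([.532,.2585,.145]); f=np.array([.946,-.323,0]); y=np.array([.323,.946,0]); w=np.linspace(0,6.28,80)[:,None]
for t in(0,4,8,12,16):
    r=np.radians(t); z=f*np.cos(r)+[0,0,np.sin(r)]; x=np.cross(y,z)
    p=np.vstack([c+s*x+.038*(np.cos(w)*z+np.sin(w)*y) for s in(-.005,.005)]); q=proj("scene",p); print(t,np.ptp(q,axis=0),q.min(0),q.max(0))
print(ctrl.get_obs())
E
```

```text
drift px ((-0.0034281541688159223, 0.4230306466174518), 1.0052801962252016)
0 [30.9984 18.9738] [310.559  139.3961] [341.5574 158.3699]
4 [30.9329 17.5531] [310.569  140.0995] [341.5019 157.6525]
8 [30.9734 16.1744] [310.5094 140.7754] [341.4828 156.9498]
12 [31.0721 14.9125] [310.4741 141.3859] [341.5462 156.2984]
16 [31.1154 13.8319] [310.4631 141.8978] [341.5785 155.7297]
{'time_s': 14.0, 'qpos': array([ 0.4859,  0.3608,  1.6459,  0.    ,  1.1349, -0.7571]), 'joint_vel': array([-0.0002, -0.0012, -0.0001,  0.001 , -0.0009, -0.0003]), 'tau': array([  0.0021, -54.4736, -32.8926,   0.0532,   0.0782,  -0.0001]), 'ee_pos': array([0.4587, 0.2837, 0.1324]), 'eef_rot': array([-1.5708,  0.    ,  1.243 ]), 'force': array([ 0.1854, -0.0217, -2.0059]), 'moment': array([-0.0463, -0.0064,  0.026 ]), 'grip_width': 0.02171329347398908}
```

The ellipse height also gives about 7° of tilt. The 0.4 px drift needs a check for creep, so I'll hold at 60 N and compare the foot and lens separately.

apply_moves:
  deltas:
    - {"dp": [0,0,0],"roll": 0,"grip": 1}
    - {"dp": [0,0,0],"roll": 0,"grip": 1}
    - {"dp": [0,0,0],"roll": 0,"grip": 1}
    - {"dp": [0,0,0],"roll": 0,"grip": 1}
    - {"dp": [0,0,0],"roll": 0,"grip": 1}
    - {"dp": [0,0,0],"roll": 0,"grip": 1}
    - {"dp": [0,0,0],"roll": 0,"grip": 1}
    - {"dp": [0,0,0],"roll": 0,"grip": 1}
  newtons: 60

```text
time_s: 15.0
ee_pos: [0.4587, 0.2837, 0.1325]
eef_rot: [-1.571, -0.0, 1.243]
force: [0.4, 0.1, -0.7]
grip_width: 0.0214
```

```bash
python3 - <<'E'
from h import *
A=cv2.cvtColor(cv2.imread("pics/s5.png"),6); B=imaging.camera("scene"); cv2.imwrite("pics/s6.png",B); B=cv2.cvtColor(B,6)
for n,(x,y,w,h) in dict(foot=(283,122,14,16),lens=(306,136,40,24),finger=(296,112,22,20),die=(314,176,22,24)).items():
    t=cv2.resize(A[y:y+h,x:x+w],None,fx=8,fy=8,interpolation=2); g=cv2.resize(B[y-4:y+h+4,x-4:x+w+4],None,fx=8,fy=8,interpolation=2)
    _,v,_,l=cv2.minMaxLoc(cv2.matchTemplate(g,t,5)); print(n,"shift px",np.array(l)/8-4,round(v,3))
E
```

```text
foot shift px [0. 0.] 0.998
lens shift px [ 0.    -0.125] 0.997
finger shift px [0. 0.] 0.997
die shift px [0. 0.] 0.999
```

No creep: it is steady. Handing in.

```bash
python3 -c "
from station import ctrl
print(ctrl.hand_in())"
```

```text
the job is handed in; nothing more can be done
None
```

I handed the job in with the magnifier held level over the larger steel die; `hand_in` gave no verdict.

- **What I did:** I gripped the handle about 96–98 mm from its foot and drew it straight out of the socket. The tool can only point down, so I levelled the magnifier by lowering its foot onto clear table, which turned it between the pads. I then carried it over the larger die and gripped it at 60 N. This took about 15 s of the 35 s allowed.
- **Position:** Using both cameras, the lens centre is about 2 mm from the die's centre seen from above. It is about 104–106 mm above the die's top.
- **Tilt:** The lens is about 7–7.5° off level, against a limit of 12°. The handle line and the lens outline agree on this. I had predicted about 4–5° from the geometry, so it came out a little worse, with an uncertainty of about 2°.
- **Steadiness:** A rough image comparison first suggested a 0.4 px drift. A separate check of the foot, lens and fingers over about 2 s showed at most 0.13 px, so I took the first reading as noise.
- **Other objects:** The larger die matched its earlier image with no shift. I saw no sign that the other things had moved, but did not measure them at the end.

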